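# Find the loaded instrument tin by its weight, scan it in, put it on the tray

## Robot

A 6-joint arm with a two-finger parallel gripper is mounted at the origin on the work surface. World frame = base frame: x ahead of the robot, y to its left, z up, the work surface at z = 0. Lengths are in m, angles in rad, forces in N, time in s.
With the tool pointing down it reaches from about 0.35 to 1 m from the base axis. Payload 7.1 kg.
Tool frame: the origin (TCP) lies at the very end of the fingers, on their centre line; the grasp point (between the pads) lies 19 mm behind it (pinch_z is the distance from the TCP to the grasp point, in m); x points along the fingers, z is the direction in which the jaws open and shut, and the axes are right-handed (so a half turn about x gives the same grasp; the last joint's range is limited). The gripper opens to 85 mm and grips with 20 to 120 N. Pads are 22 mm wide; open, the fingers measure 114 mm over their backs; the gripper's body (76 mm by 85 mm) begins 54 mm behind the grasp point. The pads swing forward as they close: fully open they stand 13 mm farther back than shut.
Start: joints at [1.091, 0.423, 1.63, -0, 1.089, -0.019], TCP at [0.278, 0.56, 0.231] pointing down, gripper open.
Joint ranges: [-3, 3], [-0.9, 2.11], [0.09, 2.58], [-1.31, 4.45], [0.11, 2.69], [-2.54, 2.54]. Speed limits (rad/s): [2.39, 2.39, 3.01, 3.14, 3.14, 3.14].

## Interface

Orientations are given as a unit quaternion [x, y, z, w].
In Python, from station import observe, get_image, camera_info, close_job, pinch_z gives the robot as it stands. The module is installed in compiled form; this text tells all that it offers.
- The arm moves only by the tool drive_tool, never from a script. Its arguments are lists of equal length, an entry for each row: "travel": the shift along the tool's x, y, z in cm, a list of three; "roll": the turn about the tool's x in degrees. A call has 1 to 12 rows; each row shifts and turns the pose as measured when the row begins, along the tool's axes as they then stand; what a row does not reach is not made up. A row lasts 1/12 s, in which the tool goes at most 41.7 mm and 7.16 degrees, less where a joint would pass 70% of its speed; a pose out of reach is approached as far as the arm can. A call is refused whole if a number of a shift passes 4.17 or a number of a turn 7.16, either way. A call with a gripper value outside its range is refused whole. "fingers" is the gripper command: -1 is shut, 1 is fully open, values between are in proportion, set as the call begins (left out, the last holds). The fingers move at their own pace and stop on an object; "newtons" is the grip in N (left out, the last holds). Time passes only in rows, so rows that do not move let the fingers close. It gives the time, the measured TCP pose, the force and the opening at its end, in the units of the state.
- observe(): the state, without advancing time (a new reading comes with each control period).
- get_image(name): name is "scene" or "top" or "wrist"; returns the picture (384x512x3 uint8, red, green, blue); there is no depth.
- camera_info(name): a dict with "fx", "fy", "cx", "cy" (pixels), "distortion" ([k1, k2, p1, p2, k3] as OpenCV has them; the pictures are not rectified), "view" (4x4, takes a point from world to camera coordinates). Camera axes: x right, y down, z forward; pixel columns grow to the right and rows downward; lengths in m; the calibration is good to about 2 mm. A picture is of the moment at which its call begins: read the wrist's pose just before it. camera_info takes no time and is no camera call; for the wrist camera it gives the pose at the moment of the call.
- close_job(): hands the job in, once; it reports no verdict.
The state is a dict: "time": time; "joint_positions": joint angles; "qvel": joint speeds; "effort": joint torques, N m; "position": TCP position; "ee_rot": TCP orientation; "ft_force": force on the tool from outside, world axes, zero at the start; "wrist_torque": the same for the moment, N m; "width": finger opening in m.
Only numpy, scipy, OpenCV 4.12 (cv2) and the standard library are available. Lean on these libraries where they do the work, as an engineer would, in place of code of your own. Each camera call takes 0.05 s, during which the arm holds its last target. There are 200 camera calls.

## Task

Only one of the three closed steel tins on the black bib still has a steel tattoo grip in it: find the heavy one by feel, lifting them. Hold the heavy tin's barcode label square to the scanner's window, about 100 mm away, and keep it still there for a second; then set the tin down upright in the steel tray. Leave the empty tins standing on the bib, never show them to the scanner, don't drop or tip any tin, and leave the bottles, the pen machine and the scanner alone.

Things in the scene. Friction and masses are not known exactly. Their poses are not given: they have to be found in the camera images.
- bib: Black disposable bib lying flat on the table, 330 (x) x 420 (y) x 3 mm, fixed; its ribs run along x. The three tins stand on it. Origin: centre of its underside.
- tray: Stainless station tray, fixed: 220 (x) x 170 (y) mm outside, floor 3 mm thick, rim 14 mm high in all, walls 3 mm. Origin: centre of its underside.
- scanner: Hands-free desk barcode scanner, fixed: round base 96 mm across, on a neck a black head 50 (x) x 78 (y) x 90 mm, top at 147 mm. Origin: centre of its underside; the dark red window looks along its -x, towards the robot.
- scanner_window (a point): Centre of the scanner's dark red window (56 wide x 50 mm high), 100 mm above the table, on the head's front face. The window looks level along this frame's -x; z is up. It reads a label held square to it at about 100 mm.
- ink_bottle: Bystander: loose black ink bottle with a paper label, 38 mm across, 110 mm tall, standing. Origin: centre of its underside.
- soap_bottle: Bystander: loose green soap bottle with a white cap, 56 mm across, 160 mm tall, standing. Origin: centre of its underside.
- pen_machine: Bystander: loose red and black tattoo pen machine, 140 mm long, 30 mm high, lying along its x on a flesh-coloured practice skin (190 x 130 x 5 mm). Origin: below its middle.
- tin_1: One of three identical closed, rigid steel tins, 100 (x) x 54 (y) x 64 mm (z, up), lid taped shut. Empty 0.11 to 0.15 kg; with the steel grip inside 0.4 to 0.6 kg, load in the middle; nothing outside tells which. Origin: centre of its underside. Label, and cream tape over the lid's edge, at the +x end. Natural grasp: the long sides, 54 mm apart.
- tin_1_label (a point): Centre of the white barcode label on the +x end of tin_1, 51 mm from the tin's middle and 30 mm above its underside; the label faces along +x of this frame.
- tin_2: One of three identical closed, rigid steel tins, 100 (x) x 54 (y) x 64 mm (z, up), lid taped shut. Empty 0.11 to 0.15 kg; with the steel grip inside 0.4 to 0.6 kg, load in the middle; nothing outside tells which. Origin: centre of its underside. Label, and cream tape over the lid's edge, at the +x end. Natural grasp: the long sides, 54 mm apart.
- tin_2_label (a point): Centre of the white barcode label on the +x end of tin_2, 51 mm from the tin's middle and 30 mm above its underside; the label faces along +x of this frame.
- tin_3: One of three identical closed, rigid steel tins, 100 (x) x 54 (y) x 64 mm (z, up), lid taped shut. Empty 0.11 to 0.15 kg; with the steel grip inside 0.4 to 0.6 kg, load in the middle; nothing outside tells which. Origin: centre of its underside. Label, and cream tape over the lid's edge, at the +x end. Natural grasp: the long sides, 54 mm apart.
- tin_3_label (a point): Centre of the white barcode label on the +x end of tin_3, 51 mm from the tin's middle and 30 mm above its underside; the label faces along +x of this frame.
There are look-alikes about, which are no part of the job. Leave any red look-alike of the tin_1 alone.

How it is judged:
On the way:
1. the gripper holds the heavy tin still (0.5 s), label facing the scanner's window 50 to 160 mm off, within 35 mm of its centre sideways and in height and 0.35 rad of square (((horizontal distance between grip_steel_c0 and tin_1 below 0.03 m and contact force between the fingers and tin_1 above 0.5 N and x of tin_1_label in the frame of scanner_window between -0.16 and -0.05 m and y of tin_1_label in the frame of scanner_window between -0.035 and 0.035 m and z of tin_1_label in the frame of scanner_window between -0.035 and 0.035 m and angle between the x axis of tin_1 and the x axis of scanner_window, either way round below 0.35 rad and horizontal distance between tin_1 and scanner_window above 0.105 m and linear speed of tin_1 below 0.03 m/s and angular speed of tin_1 below 0.3 rad/s) or (horizontal distance between grip_steel_c0 and tin_2 below 0.03 m and contact force between the fingers and tin_2 above 0.5 N and x of tin_2_label in the frame of scanner_window between -0.16 and -0.05 m and y of tin_2_label in the frame of scanner_window between -0.035 and 0.035 m and z of tin_2_label in the frame of scanner_window between -0.035 and 0.035 m and angle between the x axis of tin_2 and the x axis of scanner_window, either way round below 0.35 rad and horizontal distance between tin_2 and scanner_window above 0.105 m and linear speed of tin_2 below 0.03 m/s and angular speed of tin_2 below 0.3 rad/s) or (horizontal distance between grip_steel_c0 and tin_3 below 0.03 m and contact force between the fingers and tin_3 above 0.5 N and x of tin_3_label in the frame of scanner_window between -0.16 and -0.05 m and y of tin_3_label in the frame of scanner_window between -0.035 and 0.035 m and z of tin_3_label in the frame of scanner_window between -0.035 and 0.035 m and angle between the x axis of tin_3 and the x axis of scanner_window, either way round below 0.35 rad and horizontal distance between tin_3 and scanner_window above 0.105 m and linear speed of tin_3 below 0.03 m/s and angular speed of tin_3 below 0.3 rad/s))), for 0.5 s.
At the end, for the whole second after the job is handed in: The heavy tin (it holds the hidden steel grip, grip_steel_c0) stands flat in the tray, its middle within 80 mm along and 65 mm across of the tray's centre, under 0.06 rad from upright; the two empty tins stand upright, their middles on the bib (10 mm over its edge at most); all are at rest (((horizontal distance between grip_steel_c0 and tin_1 below 0.03 m and x of tin_1 in the frame of tray between -0.08 and 0.08 m and y of tin_1 in the frame of tray between -0.065 and 0.065 m and z of tin_1 in the frame of tray below 0.008 m and angle between tin_1's own z axis and vertical below 0.06 rad and linear speed of tin_1 below 0.03 m/s and angular speed of tin_1 below 0.3 rad/s) or (horizontal distance between grip_steel_c0 and tin_2 below 0.03 m and x of tin_2 in the frame of tray between -0.08 and 0.08 m and y of tin_2 in the frame of tray between -0.065 and 0.065 m and z of tin_2 in the frame of tray below 0.008 m and angle between tin_2's own z axis and vertical below 0.06 rad and linear speed of tin_2 below 0.03 m/s and angular speed of tin_2 below 0.3 rad/s) or (horizontal distance between grip_steel_c0 and tin_3 below 0.03 m and x of tin_3 in the frame of tray between -0.08 and 0.08 m and y of tin_3 in the frame of tray between -0.065 and 0.065 m and z of tin_3 in the frame of tray below 0.008 m and angle between tin_3's own z axis and vertical below 0.06 rad and linear speed of tin_3 below 0.03 m/s and angular speed of tin_3 below 0.3 rad/s)) and (horizontal distance between grip_steel_c0 and tin_1 below 0.03 m or (x of tin_1 in the frame of bib between -0.175 and 0.175 m and y of tin_1 in the frame of bib between -0.22 and 0.22 m and z of tin_1 in the frame of bib below 0.008 m and angle between tin_1's own z axis and vertical below 0.06 rad and linear speed of tin_1 below 0.03 m/s and angular speed of tin_1 below 0.3 rad/s)) and (horizontal distance between grip_steel_c0 and tin_2 below 0.03 m or (x of tin_2 in the frame of bib between -0.175 and 0.175 m and y of tin_2 in the frame of bib between -0.22 and 0.22 m and z of tin_2 in the frame of bib below 0.008 m and angle between tin_2's own z axis and vertical below 0.06 rad and linear speed of tin_2 below 0.03 m/s and angular speed of tin_2 below 0.3 rad/s)) and (horizontal distance between grip_steel_c0 and tin_3 below 0.03 m or (x of tin_3 in the frame of bib between -0.175 and 0.175 m and y of tin_3 in the frame of bib between -0.22 and 0.22 m and z of tin_3 in the frame of bib below 0.008 m and angle between tin_3's own z axis and vertical below 0.06 rad and linear speed of tin_3 below 0.03 m/s and angular speed of tin_3 below 0.3 rad/s))); the robot touches nothing.
It fails at once if an empty tin's label is held in front of the scanner (within 180 mm, 40 mm of its line and 0.45 rad) ((not (horizontal distance between grip_steel_c0 and tin_1 below 0.03 m) and x of tin_1_label in the frame of scanner_window between -0.18 and -0.03 m and y of tin_1_label in the frame of scanner_window between -0.04 and 0.04 m and z of tin_1_label in the frame of scanner_window between -0.04 and 0.04 m and angle between the x axis of tin_1 and the x axis of scanner_window, either way round below 0.45 rad and horizontal distance between tin_1 and scanner_window above 0.105 m) or (not (horizontal distance between grip_steel_c0 and tin_2 below 0.03 m) and x of tin_2_label in the frame of scanner_window between -0.18 and -0.03 m and y of tin_2_label in the frame of scanner_window between -0.04 and 0.04 m and z of tin_2_label in the frame of scanner_window between -0.04 and 0.04 m and angle between the x axis of tin_2 and the x axis of scanner_window, either way round below 0.45 rad and horizontal distance between tin_2 and scanner_window above 0.105 m) or (not (horizontal distance between grip_steel_c0 and tin_3 below 0.03 m) and x of tin_3_label in the frame of scanner_window between -0.18 and -0.03 m and y of tin_3_label in the frame of scanner_window between -0.04 and 0.04 m and z of tin_3_label in the frame of scanner_window between -0.04 and 0.04 m and angle between the x axis of tin_3 and the x axis of scanner_window, either way round below 0.45 rad and horizontal distance between tin_3 and scanner_window above 0.105 m)).
It fails at once if a tin is tipped more than 0.7 rad (angle between any of tin_1, tin_2, tin_3's own z axis and vertical above 0.7 rad).
It fails at once if a tin is dropped (out of the fingers with its underside more than 25 mm above the table) ((height (world z) of tin_1 above 0.025 m and contact force between the fingers and tin_1 below 0.02 N) or (height (world z) of tin_2 above 0.025 m and contact force between the fingers and tin_2 below 0.02 N) or (height (world z) of tin_3 above 0.025 m and contact force between the fingers and tin_3 below 0.02 N)).
It fails at once if the ink bottle, soap bottle or pen machine is moved more than 30 mm or a bottle is knocked over (distance of any of ink_bottle, soap_bottle, pen_machine from where it was at the start of the episode above 0.03 m or angle between any of ink_bottle, soap_bottle's own z axis and vertical above 0.5 rad).
It fails at once if the scanner is hit (over 15 N) (contact force between any of the arm, the fingers, tin_1, tin_2, tin_3 and scanner above 15 N).
It also fails if it takes over 64 s, if anything falls off the work surface, if the arm or the gripper's body presses on something with over 40 N, if the wrist force passes 120 N, or if a joint passes its speed limit or range.

## Working session

There is one attempt and no reset: what is moved stays moved. The work goes in short steps, Python scripts to look and compute and a tool call to move; the robot and the scene stay as the last step left them, time stands still between calls to the robot, and variables do not carry over. Pictures are saved under pics/ and viewed, about 8 in all and at most 12, crops included, and the job is handed in when it is done.

Besides the shell and the picture viewer there is one more tool, called as a command line: name --pt "numbers of a row" for each row, then --argument value for the rest. drive_tool: Moves the arm, as the interface text tells. Its arguments: {"type":"object","properties":{"travel":{"type":"array"},"roll":{"type":"array"},"fingers":{"type":"number"},"newtons":{"type":"number"}},"required":["travel","roll"]}

```bash
mkdir -p pics
cat > h.py <<'E'
import numpy as np,cv2
from station import *
def snap(n,f):
    im=get_image(n); cv2.imwrite('pics/'+f,im[:,:,::-1]); return im
def K(n):
    c=camera_info(n); return np.array([[c['fx'],0,c['cx']],[0,c['fy'],c['cy']],[0,0,1.]]),np.array(c['distortion']),np.array(c['view'])
def px2w(n,uv,z):
    k,d,V=K(n); p=cv2.undistortPoints(np.array(uv,float).reshape(-1,1,2),k,d).reshape(-1,2)
    R,t=V[:3,:3],V[:3,3]; C=-R.T@t; r=np.c_[p,np.ones(len(p))]@R
    z=np.broadcast_to(z,len(p)); return C+r*((z-C[2])/r[:,2])[:,None]
def w2px(n,P):
    k,d,V=K(n); return cv2.projectPoints(np.array(P,float).reshape(-1,1,3),cv2.Rodrigues(V[:3,:3])[0],V[:3,3],k,d)[0].reshape(-1,2)
E
python3 - <<'E'
from h import *
a=snap('top','top0.png');b=snap('scene','scene0.png')
o=observe();print(o,pinch_z)
k,d,V=K('top');print(k,d,V)
cv2.imwrite('pics/top0b.png',cv2.resize(a[:,:,::-1],(800,600),interpolation=cv2.INTER_CUBIC))
E
```

```text
{'time': 0.1, 'joint_positions': array([ 1.09099651e+00,  4.23764499e-01,  1.63061894e+00, -2.39705928e-05,
        1.08858950e+00, -1.89781531e-02]), 'qvel': array([ 0.00012937, -0.00011729, -0.00158346, -0.00052639, -0.00135199,
        0.00078992]), 'effort': array([ 6.21984527e-04, -5.58423364e+01, -2.82446802e+01,  7.12732162e-05,
        3.00817730e-03, -1.65703312e-05]), 'position': array([0.27766967, 0.55938034, 0.23062126]), 'ee_rot': array([-0.3728565 ,  0.6013886 ,  0.37234514,  0.60055714]), 'ft_force': array([-0.17042057,  0.22270558,  0.42907637]), 'wrist_torque': array([-0.0233694 , -0.09912806, -0.02563727]), 'width': 0.0854795118875715} 0.0187
[[389.81646637   0.         253.00497883]
 [  0.         389.81646637 189.32892291]
 [  0.           0.           1.        ]] [-0.08710893  0.          0.          0.          0.        ] [[-0.01304348 -0.9998364  -0.01253146  0.04067937]
 [-0.99402851  0.01432355 -0.1081765   0.58038783]
 [ 0.10833829  0.01104563 -0.99405272  1.25510069]
 [ 0.          0.          0.          1.        ]]
```

View pics/top0b.png

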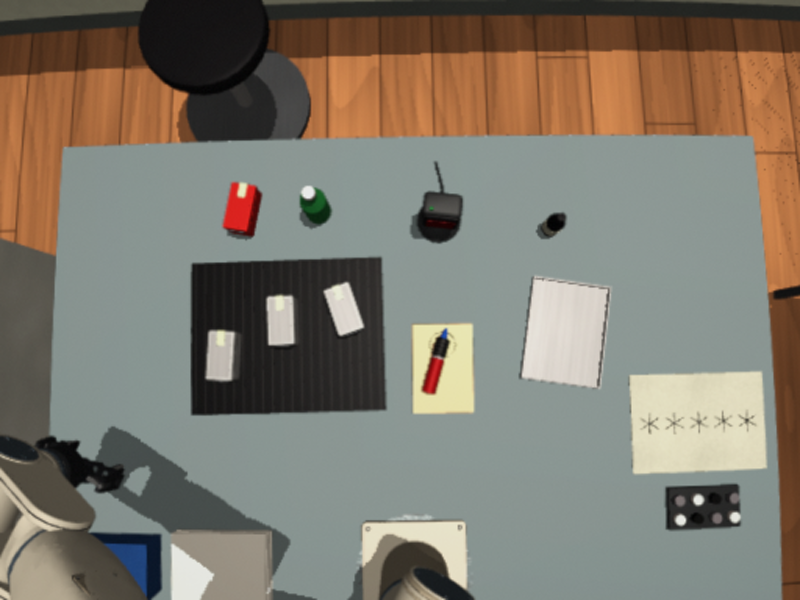

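View pics/scene0.png

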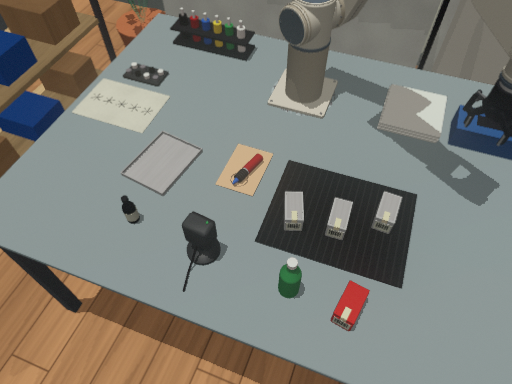

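The top view (800x600) shows three steel tins at (222,356), (281,320) and (344,309), with tape at their upper (+x) ends. The look-alike is the red tin at (242,209), which I'll leave alone. The scanner is at (441,215), the tray at (565,332), the bottles at (314,205) and (553,225), and the pen at (437,362). Next is one close crop with measurements.

Run:
```python
from h import *
a=cv2.imread('pics/top0.png')
g=a.min(2)
bx=a[165:265,122:248]
m=(bx.min(2)>90).astype(np.uint8)
m[:, :]=m
cs,_=cv2.findContours(m,cv2.RETR_EXTERNAL,cv2.CHAIN_APPROX_NONE)
s=6;big=cv2.resize(bx,None,fx=s,fy=s,interpolation=cv2.INTER_CUBIC)
for c in cs:
    if cv2.contourArea(c)<200 or cv2.contourArea(c)>3000: continue
    r=cv2.minAreaRect(c); b=cv2.boxPoints(r)
    cv2.polylines(big,[np.int32((b+.5)*s)],1,(0,255,0),1)
    w=px2w('top',b+[122,165],.064)[:,:2]
    print('tin',r[1],w.mean(0).round(4),[round(float(np.linalg.norm(w[i]-w[i-1])),4) for i in range(4)],np.round(w,3).tolist())
cv2.imwrite('pics/crop.png',big)
# tray corners rim z .014, scanner
uv=np.array([[534,277],[610,288],[599,388],[521,379]])/1.5625
t=px2w('top',uv,.012)[:,:2];print('tray',t.round(3),t.mean(0))
uv=np.array([[192,265],[382,258],[386,410],[192,414]])/1.5625
t=px2w('top',uv,.003)[:,:2];print('bib',t.round(3),t.mean(0))
uv=np.array([[427,193],[462,194],[459,218],[423,217]])/1.5625
t=px2w('top',uv,.147)[:,:2];print('scanhead top',t.round(3),t.mean(0))
print('base',px2w('top',np.array([[418,219],[461,219],[438,241]])/1.5625,.005).round(3))
for n,u,z in [('soap',(308,192),.16),('ink',(558,217),.11),('pen',(437,362),.02),('red',(243,200),.064)]: print(n,px2w('top',np.array(u)/1.5625,z).round(3))
c=a[110:165,255:315];cv2.imwrite('pics/scan.png',cv2.resize(c,None,fx=8,fy=8,interpolation=cv2.INTER_CUBIC))
cv2.imwrite('pics/both.png',cv2.hconcat([cv2.resize(big,(500,397)),cv2.resize(c,(300,397),interpolation=cv2.INTER_CUBIC)]))
```

```text
tin (17.294940948486328, 32.32823181152344) [0.4605 0.3962] [0.0567, 0.1039, 0.0571, 0.1036] [[0.411, 0.427], [0.515, 0.422], [0.51, 0.365], [0.407, 0.371]]
tin (31.558324813842773, 17.436542510986328) [0.5319 0.2713] [0.1021, 0.0569, 0.1019, 0.0564] [[0.582, 0.302], [0.584, 0.246], [0.482, 0.241], [0.48, 0.297]]
tin (31.939001083374023, 17.708751678466797) [0.5545 0.1401] [0.1034, 0.0572, 0.1035, 0.0567] [[0.595, 0.183], [0.612, 0.129], [0.514, 0.097], [0.497, 0.151]]
tray [[ 0.62  -0.267]
 [ 0.593 -0.432]
 [ 0.38  -0.398]
 [ 0.402 -0.231]] [ 0.49860771 -0.33176966]
bib [[0.659 0.48 ]
 [0.667 0.061]
 [0.34  0.056]
 [0.334 0.474]] [0.50023647 0.26779714]
scanhead top [[ 0.77  -0.033]
 [ 0.767 -0.102]
 [ 0.719 -0.095]
 [ 0.722 -0.025]] [ 0.74486009 -0.06371858]
base [[ 0.752 -0.019  0.005]
 [ 0.751 -0.113  0.005]
 [ 0.703 -0.062  0.005]]
soap [[0.773 0.199 0.16 ]]
ink [[ 0.728 -0.299  0.11 ]]
pen [[ 0.441 -0.053  0.02 ]]
red [[0.786 0.352 0.064]]
```

View pics/both.png

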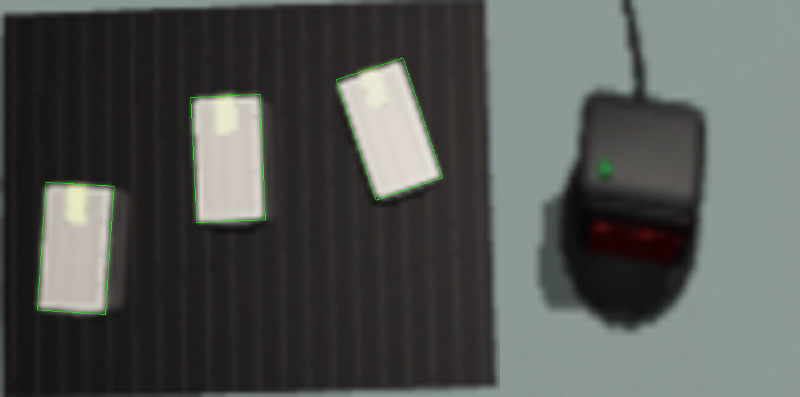

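The crop confirms three bare-steel tins, each with tape at its +x end. The scanner window faces -x. I'll start with tin A (leftmost) and write a small planner for the rows.

```bash
cat > plan.py <<'E'
import sys
from h import *
from scipy.spatial.transform import Rotation as Rn
x,y,z,yaw=map(float,sys.argv[1:5]); n=int(sys.argv[5]) if len(sys.argv)>5 else 0
o=observe(); p=o['position']; R=Rn.from_quat(o['ee_rot']).as_matrix()
cur=np.arctan2(R[1,2],R[0,2])          # heading of tool z (jaw axis)
dy=(yaw+np.pi/2-cur+np.pi/2)%np.pi-np.pi/2   # jaw axis should be tin y, mod pi
roll=-np.degrees(dy)                   # tool x points down
d=np.array([x,y,z])-p
N=n or int(max(np.ceil(np.linalg.norm(d)/.038),np.ceil(abs(roll)/6.8),1))
print('t',round(o['time'],2),'pos',p.round(4),'x-axis',R[:,0].round(3),'d',d.round(4),'roll',round(roll,2),'N',N,'w',round(o['width'],4),'F',o['ft_force'].round(2))
Rt=R.copy();rows=[]
for i in range(N):
    rows.append((100*Rt.T@d/N).round(2).tolist())
    Rt=Rt@Rn.from_rotvec([np.radians(roll/N),0,0]).as_matrix()
print(str(rows).replace(' ',''),[round(roll/N,2)]*N)
print('joint6',o['joint_positions'][5].round(2))
E
python3 plan.py 0.460 0.396 0.15 -0.05
```

```text
t 0.1 pos [0.2777 0.5594 0.2306] x-axis [-0.001 -0.001 -1.   ] d [ 0.1823 -0.1634 -0.0806] roll -23.54 N 7 w 0.0855 F [-0.17  0.22  0.43]
[[1.15,-3.37,-0.93],[1.15,-3.31,-1.13],[1.15,-3.24,-1.32],[1.15,-3.16,-1.51],[1.15,-3.06,-1.69],[1.15,-2.96,-1.87],[1.15,-2.84,-2.04]] [np.float64(-3.36), np.float64(-3.36), np.float64(-3.36), np.float64(-3.36), np.float64(-3.36), np.float64(-3.36), np.float64(-3.36)]
joint6 -0.02
```

drive_tool --pt "1.15 -3.37 -0.93" --pt "1.15 -3.31 -1.13" --pt "1.15 -3.24 -1.32" --pt "1.15 -3.16 -1.51" --pt "1.15 -3.06 -1.69" --pt "1.15 -2.96 -1.87" --pt "1.15 -2.84 -2.04" --pt "0 0 0" --pt "0 0 0" --roll '[-3.36, -3.36, -3.36, -3.36, -3.36, -3.36, -3.36, 0, 0]' --fingers 1 --newtons 40

```text
time: 0.85
position: [0.4662, 0.3915, 0.1441]
ee_rot: [-0.493, 0.507, 0.494, 0.505]
ft_force: [-0.1, 0.6, -0.3]
width: 0.0856
```

```bash
python3 plan.py 0.460 0.396 0.11 -0.05
```

```text
t 0.85 pos [0.4662 0.3915 0.1441] x-axis [-0.004 -0.001 -1.   ] d [-0.0062  0.0045 -0.0341] roll 1.43 N 1 w 0.0856 F [-0.06  0.55 -0.26]
[[3.41,0.62,0.44]] [np.float64(1.43)]
joint6 -0.87
```

drive_tool --pt "1.7 0.6 0.4" --pt "1.5 0 0" --pt "0 0 0" --roll '[1.4, 0, 0]'

```text
time: 1.1
position: [0.4602, 0.3961, 0.1118]
ee_rot: [-0.486, 0.514, 0.487, 0.513]
ft_force: [0.7, -0.2, -1.0]
width: 0.0856
```

```bash
python3 - <<'E'
from h import *
snap('wrist','w1.png')
P=[[.46,.396,.067]]
for a,b in [(1,1),(1,-1),(-1,-1),(-1,1)]:
    c,s=np.cos(-.05),np.sin(-.05); P.append([.46+c*.05*a-s*.027*b,.396+s*.05*a+c*.027*b,.067])
print(w2px('wrist',P).round(1).tolist())
print(np.linalg.inv(K('wrist')[2])[:3,3])
E
python3 plan.py 0.460 0.396 0.026 -0.05
```

```text
[[249.9, 223.3], [291.0, 293.3], [209.6, 293.6], [202.2, 142.2], [296.5, 141.9]]
[0.38391442 0.40128705 0.25548742]
t 1.15 pos [0.4604 0.3965 0.1129] x-axis [-0.002  0.001 -1.   ] d [-0.0004 -0.0005 -0.0869] roll -0.23 N 3 w 0.0852 F [-0.46  0.93 -0.39]
[[2.9,0.0,-0.02],[2.9,0.0,-0.02],[2.9,0.0,-0.02]] [np.float64(-0.08), np.float64(-0.08), np.float64(-0.08)]
joint6 -0.83
```

View pics/w1.png

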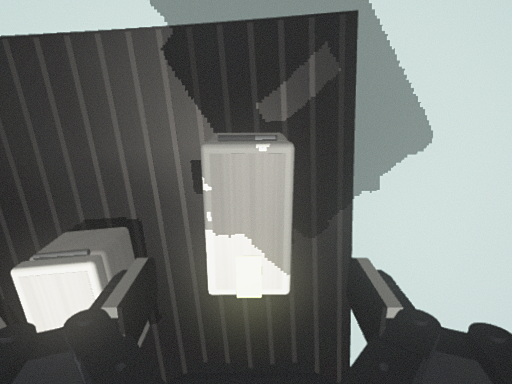

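The wrist view shows tin A at columns 203–293 and rows 142–297, within a couple of pixels of my prediction. Descending, then closing and lifting slightly.

drive_tool --pt "2.9 0 0" --pt "2.9 0 0" --pt "2.7 0 0" --pt "0 0 0" --roll '[0, 0, 0, 0]'

```text
time: 1.48
position: [0.4617, 0.4024, 0.0315]
ee_rot: [-0.486, 0.509, 0.488, 0.516]
ft_force: [-0.7, -0.9, -0.2]
width: 0.0856
```

drive_tool --pt "0 0 0" --pt "0 0 0" --pt "0 0 0" --pt "0 0 0" --pt "0 0 0" --pt "0 0 0" --pt "0 0 0" --pt "0 0 0" --roll '[0, 0, 0, 0, 0, 0, 0, 0]' --fingers -1 --newtons 40

```text
time: 2.15
position: [0.4641, 0.4067, 0.0406]
ee_rot: [-0.487, 0.505, 0.488, 0.519]
ft_force: [-0.4, 0.4, -1.5]
width: 0.0533
```

drive_tool --pt "-0.5 0 0" --pt "-0.5 0 0" --pt "-0.5 0 0" --pt "0 0 0" --pt "0 0 0" --pt "0 0 0" --pt "0 0 0" --roll '[0, 0, 0, 0, 0, 0, 0]'

```text
time: 2.73
position: [0.4641, 0.4064, 0.0578]
ee_rot: [-0.487, 0.505, 0.488, 0.519]
ft_force: [0.3, 0.8, -1.9]
width: 0.0537
```

drive_tool --pt "0 0 0" --pt "0 0 0" --pt "0 0 0" --roll '[0, 0, 0]'

```text
time: 2.98
position: [0.4639, 0.4062, 0.0573]
ee_rot: [-0.487, 0.506, 0.488, 0.519]
ft_force: [0.3, 0.1, -0.1]
width: 0.0536
```

```bash
cat > feel.py <<'E'
from h import *
F=[];E=[];P=[]
for i in range(12):
    im=get_image('wrist'); o=observe(); F.append(o['ft_force']);E.append(o['effort']);P.append(o['position'])
cv2.imwrite('pics/feel_%d.png'%(o['time']*100),im[:,:,::-1])
F=np.array(F);print('F',F.mean(0).round(2),'sd',F.std(0).round(2));print('E',np.mean(E,0).round(2));print('P',np.mean(P,0).round(4),np.std(P,0).round(4),o['width'])
E
python3 feel.py; python3 plan.py .460 .396 .026 -.05
```

```text
F [-0.01  0.08 -1.47] sd [0.36 0.52 0.41]
E [ 0.000e+00 -6.059e+01 -2.022e+01  1.000e-02 -8.000e-02  0.000e+00]
P [0.4639 0.4063 0.0574] [0.     0.     0.0001] 0.053458577697805786
t 3.58 pos [0.464  0.4063 0.0575] x-axis [ 0.013  0.014 -1.   ] d [-0.004  -0.0103 -0.0315] roll 0.02 N 1 w 0.0535 F [ 0.18 -0.31 -1.34]
[[3.13,0.38,-1.09]] [np.float64(0.02)]
joint6 -0.83
```

Tin A weighs about 0.15 kg, so it's empty. Setting it back.

drive_tool --pt "0.5 0 0" --pt "0.5 0 0" --pt "0.4 0 0" --pt "0.2 0 0" --pt "0 0 0" --pt "0 0 0" --roll '[0, 0, 0, 0, 0, 0]'

```text
time: 4.08
position: [0.4639, 0.4064, 0.0392]
ee_rot: [-0.487, 0.506, 0.488, 0.519]
ft_force: [-0.1, 0.4, -1.4]
width: 0.0535
```

```bash
python3 plan.py .464 .406 .042 -.05
```

```text
t 4.08 pos [0.4639 0.4064 0.0392] x-axis [ 0.012  0.013 -1.   ] d [ 0.0001 -0.0004  0.0028] roll 0.03 N 1 w 0.0535 F [-0.11  0.37 -1.39]
[[-0.28,-0.02,-0.03]] [np.float64(0.03)]
joint6 -0.83
```

drive_tool --pt "0.3 0 0" --pt "0.3 0 0" --pt "0 0 0" --pt "0 0 0" --roll '[0, 0, 0, 0]'

```text
time: 4.42
position: [0.465, 0.4072, 0.0356]
ee_rot: [-0.487, 0.505, 0.488, 0.519]
ft_force: [-0.6, -0.2, -2.0]
width: 0.0539
```

```bash
sed 's/range(12)/range(4)/' feel.py > feel4.py; python3 feel4.py
```

```text
F [ 0.12 -0.06 -0.98] sd [0.21 0.5  0.64]
E [  0.   -61.56 -19.15   0.    -0.08   0.  ]
P [0.4648 0.407  0.0353] [0.0001 0.0001 0.0002] 0.05301539077712229
```

drive_tool --pt "0.3 0 0" --pt "0.3 0 0" --pt "0 0 0" --pt "0 0 0" --roll '[0, 0, 0, 0]'

```text
time: 4.95
position: [0.4653, 0.4075, 0.0365]
ee_rot: [-0.487, 0.505, 0.488, 0.519]
ft_force: [0.7, 0.5, -1.0]
width: 0.0537
```

```bash
python3 feel4.py
```

```text
F [-0.14  0.01 -1.52] sd [0.41 0.51 0.44]
E [ 1.000e-02 -6.183e+01 -1.923e+01  0.000e+00 -6.000e-02  0.000e+00]
P [0.465  0.4073 0.0357] [0.0002 0.0001 0.0004] 0.05340271481207722
```

Run:
```python
from h import *
o=observe();print(o['joint_positions'].round(3),o['ft_force'].round(2),o['wrist_torque'].round(3))
```

```text
[ 0.699  0.674  1.749  0.003  0.701 -0.825] [-0.27 -0.69 -1.91] [-0.029  0.041 -0.015]
```

```bash
ls pics
python3 - <<'E'
import cv2,glob
f=sorted(glob.glob('pics/feel_*.png'),key=lambda s:int(s[10:-4]))
cv2.imwrite('pics/cmp.png',cv2.hconcat([cv2.resize(cv2.imread(f[0]),(400,300)),cv2.resize(cv2.imread(f[-1]),(400,300))]))
E
```

```text
both.png
crop.png
feel_358.png
feel_461.png
feel_515.png
scan.png
scene0.png
top0.png
top0b.png
w1.png
```

View pics/cmp.png

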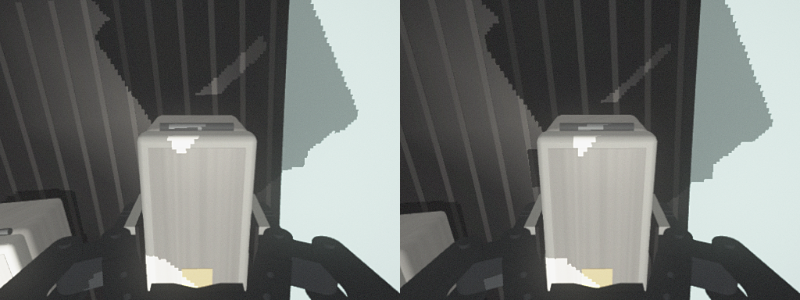

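drive_tool --pt "0.6 0 0" --roll '[0]'

```text
time: 5.23
position: [0.4657, 0.4075, 0.0323]
ee_rot: [-0.488, 0.505, 0.488, 0.518]
ft_force: [-10.6, -15.9, 69.1]
width: 0.0532
```

```bash
python3 feel4.py
```

```text
F [-4.42 -6.18 27.37] sd [0.3  0.43 0.49]
E [  1.17 -46.15 -16.95   0.64  -2.47  -0.06]
P [0.4659 0.4074 0.0319] [0. 0. 0.] 0.053156946700748595
```

Contact is confirmed at TCP z of about 0.034. Releasing and going up.

drive_tool --pt "-0.1 0 0" --pt "0 0 0" --pt "0 0 0" --pt "0 0 0" --pt "0 0 0" --pt "0 0 0" --roll '[0, 0, 0, 0, 0, 0]' --fingers 1

```text
time: 5.93
position: [0.4662, 0.4075, 0.0321]
ee_rot: [-0.488, 0.505, 0.488, 0.519]
ft_force: [0.0, 0.6, -0.6]
width: 0.0854
```

drive_tool --pt "-2 0 0" --pt "-4 0 0" --pt "-4 0 0" --pt "0 0 0" --pt "0 0 0" --roll '[0, 0, 0, 0, 0]'

```text
time: 6.35
position: [0.4627, 0.4046, 0.1314]
ee_rot: [-0.488, 0.508, 0.488, 0.516]
ft_force: [-0.3, 0.4, -0.6]
width: 0.0854
```

```bash
python3 plan.py .532 .271 .115 .05; python3 feel4.py
```

```text
t 6.35 pos [0.4627 0.4046 0.1314] x-axis [ 0.007  0.008 -1.   ] d [ 0.0693 -0.1336 -0.0164] roll -5.64 N 4 w 0.0854 F [-0.28  0.42 -0.61]
[[0.4,-1.89,-3.26],[0.4,-1.81,-3.3],[0.4,-1.73,-3.34],[0.4,-1.64,-3.39]] [np.float64(-1.41), np.float64(-1.41), np.float64(-1.41), np.float64(-1.41)]
joint6 -0.82
F [0.04 0.16 0.08] sd [0.61 0.11 0.67]
E [ 0.000e+00 -5.762e+01 -2.322e+01  0.000e+00  3.000e-02  0.000e+00]
P [0.4626 0.4046 0.1304] [0.0005 0.0004 0.001 ] 0.08564540956651667
```

drive_tool --pt "0 -1.89 -3.26" --pt "0 -1.81 -3.3" --pt "0.4 -1.73 -3.34" --pt "0.4 -1.64 -3.39" --pt "0 0 0" --pt "0 0 0" --roll '[-1.4, -1.4, -1.4, -1.4, 0, 0]'

```text
time: 7.05
position: [0.5297, 0.2653, 0.112]
ee_rot: [-0.513, 0.486, 0.516, 0.484]
ft_force: [0.5, -0.1, -0.7]
width: 0.0853
```

```bash
python3 plan.py .532 .271 .090 .05
```

```text
t 7.05 pos [0.5297 0.2653 0.112 ] x-axis [-0.006  0.001 -1.   ] d [ 0.0023  0.0057 -0.022 ] roll 0.5 N 1 w 0.0853 F [ 0.54 -0.05 -0.68]
[[2.2,-0.27,0.56]] [np.float64(0.5)]
joint6 -1.19
```

drive_tool --pt "1.2 -0.27 0.56" --pt "1.3 0 0" --pt "1.3 0 0" --pt "1.3 0 0" --pt "1.0 0 0" --pt "0.8 0 0" --pt "0.5 0 0" --pt "0 0 0" --roll '[0.5, 0, 0, 0, 0, 0, 0, 0]'

```text
time: 7.72
position: [0.5259, 0.2731, 0.0274]
ee_rot: [-0.51, 0.491, 0.516, 0.482]
ft_force: [0.3, -0.1, -0.8]
width: 0.0856
```

```bash
python3 plan.py .532 .271 .034 .05
```

```text
t 7.72 pos [0.5259 0.2731 0.0274] x-axis [-0.014 -0.003 -1.   ] d [ 0.0061 -0.0021  0.0066] roll 0.17 N 1 w 0.0856 F [ 0.33 -0.1  -0.84]
[[-0.67,-0.59,-0.25]] [np.float64(0.17)]
joint6 -1.17
```

drive_tool --pt "-0.2 -0.6 -0.2" --pt "0 0 0" --pt "0 0 0" --pt "0 0 0" --pt "0 0 0" --pt "0 0 0" --pt "0 0 0" --roll '[0, 0, 0, 0, 0, 0, 0]' --fingers -1 --newtons 50

```text
time: 8.3
position: [0.5328, 0.2713, 0.0306]
ee_rot: [-0.51, 0.491, 0.516, 0.482]
ft_force: [-0.1, -0.1, -5.0]
width: 0.0531
```

drive_tool --pt "-0.5 0 0" --pt "-0.5 0 0" --pt "-0.5 0 0" --pt "0 0 0" --pt "0 0 0" --roll '[0, 0, 0, 0, 0]'

```text
time: 8.72
position: [0.5325, 0.2712, 0.047]
ee_rot: [-0.51, 0.491, 0.516, 0.482]
ft_force: [-0.2, 0.8, -4.1]
width: 0.0538
```

```bash
python3 feel.py
```

```text
F [ 0.06 -0.03 -4.56] sd [0.37 0.42 0.58]
E [ 0.000e+00 -6.182e+01 -1.992e+01  1.000e-02  1.000e-01  0.000e+00]
P [0.5323 0.2711 0.0465] [0.0001 0.0001 0.0002] 0.05360873040417269
```

Tin B weighs about 0.465 kg, so it is the heavy one. Raising it with a firmer grip.

drive_tool --pt "-1 0 0" --pt "-2 0 0" --pt "-2.5 0 0" --pt "-2.5 0 0" --pt "-2.5 0 0" --pt "-1 0 0" --pt "0 0 0" --roll '[0, 0, 0, 0, 0, 0, 0]' --newtons 70

```text
time: 9.9
position: [0.5327, 0.2709, 0.1676]
ee_rot: [-0.51, 0.493, 0.517, 0.48]
ft_force: [0.3, 0.1, -4.7]
width: 0.0533
```

```bash
python3 plan.py .560 -.050 .155 -.08 11
```

```text
t 9.9 pos [0.5327 0.2709 0.1676] x-axis [-0.019 -0.006 -1.   ] d [ 0.0273 -0.3209 -0.0126] roll 7.63 N 11 w 0.0533 F [ 0.29  0.11 -4.68]
[[0.13,-0.1,-2.93],[0.13,-0.13,-2.92],[0.13,-0.17,-2.92],[0.13,-0.2,-2.92],[0.13,-0.24,-2.92],[0.13,-0.27,-2.91],[0.13,-0.31,-2.91],[0.13,-0.34,-2.91],[0.13,-0.38,-2.9],[0.13,-0.41,-2.9],[0.13,-0.45,-2.89]] [np.float64(0.69), np.float64(0.69), np.float64(0.69), np.float64(0.69), np.float64(0.69), np.float64(0.69), np.float64(0.69), np.float64(0.69), np.float64(0.69), np.float64(0.69), np.float64(0.69)]
joint6 -1.18
```

drive_tool --pt "0.1 -0.1 -1.5" --pt "0.1 -0.13 -2.9" --pt "0.1 -0.17 -2.9" --pt "0.1 -0.2 -2.9" --pt "0.1 -0.24 -2.9" --pt "0.1 -0.27 -2.9" --pt "0.1 -0.31 -2.9" --pt "0.1 -0.34 -2.9" --pt "0.1 -0.38 -2.9" --pt "0.1 -0.41 -2.9" --pt "0.1 -0.4 -1.5" --pt "0 0 0" --roll '[0.69, 0.69, 0.69, 0.69, 0.69, 0.69, 0.69, 0.69, 0.69, 0.69, 0.69, 0]'

```text
time: 10.9
position: [0.5504, -0.0381, 0.1435]
ee_rot: [-0.472, 0.532, 0.485, 0.51]
ft_force: [-0.2, 0.2, -5.2]
width: 0.0532
```

```bash
python3 plan.py .568 -.050 .097 -.08 7
```

```text
t 10.9 pos [ 0.5504 -0.0381  0.1435] x-axis [-0.036 -0.007 -0.999] d [ 0.0176 -0.0119 -0.0465] roll -0.26 N 7 w 0.0532 F [-0.17  0.16 -5.2 ]
[[0.66,-0.29,-0.14],[0.66,-0.29,-0.14],[0.66,-0.29,-0.14],[0.66,-0.29,-0.14],[0.66,-0.29,-0.14],[0.66,-0.29,-0.14],[0.66,-0.29,-0.14]] [np.float64(-0.04), np.float64(-0.04), np.float64(-0.04), np.float64(-0.04), np.float64(-0.04), np.float64(-0.04), np.float64(-0.04)]
joint6 -1.56
```

drive_tool --pt "0.66 -0.29 -0.14" --pt "0.66 -0.29 -0.14" --pt "0.66 -0.29 -0.14" --pt "0.66 -0.29 -0.14" --pt "0.66 -0.29 -0.14" --pt "0.66 -0.29 -0.14" --pt "0.66 -0.29 -0.14" --pt "0 0 0" --pt "0 0 0" --roll '[0, 0, 0, 0, 0, 0, 0, 0, 0]'

```text
time: 11.65
position: [0.5662, -0.0486, 0.0863]
ee_rot: [-0.47, 0.533, 0.488, 0.507]
ft_force: [0.4, 1.3, -3.9]
width: 0.0533
```

```bash
python3 plan.py .568 -.050 .097 -.08 1
python3 - <<'E'
from h import *
a=snap('scene','s2.png');b=snap('top','t2.png')
cv2.imwrite('pics/hold.png',cv2.hconcat([cv2.resize(a[120:280,120:320,::-1],(400,320)),cv2.resize(b[100:260,200:400,::-1],(400,320))]))
E
```

```text
t 11.65 pos [ 0.5662 -0.0486  0.0863] x-axis [-0.045 -0.006 -0.999] d [ 0.0018 -0.0014  0.0107] roll -0.12 N 1 w 0.0533 F [ 0.38  1.27 -3.87]
[[-1.08,-0.14,-0.13]] [np.float64(-0.12)]
joint6 -1.58
```

View pics/hold.png

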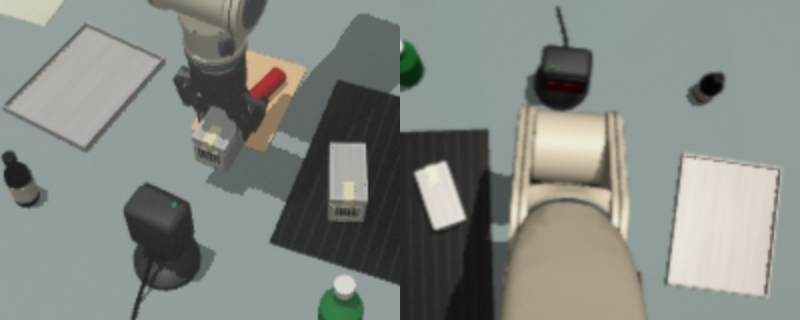

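The heavy tin is in the fingers with its barcode label facing the scanner (crop pixel ~(209,155)). I'll raise it about 8 mm and hold for over a second.

drive_tool --pt "-0.8 -0.1 -0.1" --pt "0 0 0" --pt "0 0 0" --pt "0 0 0" --pt "0 0 0" --pt "0 0 0" --pt "0 0 0" --pt "0 0 0" --pt "0 0 0" --pt "0 0 0" --pt "0 0 0" --pt "0 0 0" --roll '[0, 0, 0, 0, 0, 0, 0, 0, 0, 0, 0, 0]'

```text
time: 12.75
position: [0.5684, -0.0498, 0.0979]
ee_rot: [-0.471, 0.532, 0.487, 0.508]
ft_force: [0.9, -0.6, -4.4]
width: 0.0532
```

drive_tool --pt "0 0 0" --pt "0 0 0" --pt "0 0 0" --pt "0 0 0" --pt "0 0 0" --pt "0 0 0" --pt "0 0 0" --pt "0 0 0" --pt "0 0 0" --pt "0 0 0" --pt "0 0 0" --pt "0 0 0" --roll '[0, 0, 0, 0, 0, 0, 0, 0, 0, 0, 0, 0]'

```text
time: 13.75
position: [0.5683, -0.0498, 0.0978]
ee_rot: [-0.471, 0.532, 0.487, 0.508]
ft_force: [0.6, 0.0, -4.7]
width: 0.0533
```

```bash
python3 - <<'E'
from h import *
o=observe();p=o['position'];yaw=-.08;print(p,o['qvel'].round(3))
L=p+[.051*np.cos(yaw),.051*np.sin(yaw),.003]
w=np.array([.72,-.062,.1]);c,s=np.cos(yaw),np.sin(yaw);d=L-w
print('label in window frame',[c*d[0]+s*d[1],-s*d[0]+c*d[1],d[2]])
print('label px before-raise pred',w2px('scene',L-[0,0,.008]))
print('window pred px top',w2px('top',[w]))
E
python3 plan.py .55 -.06 .16 -.08
```

```text
[ 0.56833977 -0.04978035  0.09777633] [ 0.001 -0.     0.001 -0.    -0.    -0.001]
label in window frame [np.float64(-0.10115170438035737), np.float64(6.068422222469359e-05), np.float64(0.0007763272220934064)]
label px before-raise pred [[223.27067215 197.62096058]]
window pred px top [[282.04839247 142.92928227]]
t 13.75 pos [ 0.5683 -0.0498  0.0978] x-axis [-0.041 -0.006 -0.999] d [-0.0183 -0.0102  0.0622] roll -0.13 N 2 w 0.0533 F [ 0.56  0.   -4.65]
[[-3.07,1.0,-0.61],[-3.07,1.0,-0.61]] [np.float64(-0.06), np.float64(-0.06)]
joint6 -1.58
```

The hold is done: the computed label position is 101 mm off and centred, and the predicted pixel (223,198) matches the seen (224.5,197.5). Now to the tray.

drive_tool --pt "-1.5 0.5 0" --pt "-2 0.5 0" --pt "-1.5 0.3 0" --pt "-1 0 0" --pt "0 0 0" --roll '[0, 0, 0, 0, 0]'

```text
time: 14.17
position: [0.5564, -0.0482, 0.1591]
ee_rot: [-0.47, 0.533, 0.488, 0.507]
ft_force: [-0.7, 0.1, -4.5]
width: 0.0533
```

```bash
python3 plan.py .4986 -.332 .14 -.16 10
```

```text
t 14.17 pos [ 0.5564 -0.0482  0.1591] x-axis [-0.044 -0.006 -0.999] d [-0.0578 -0.2838 -0.0191] roll 4.46 N 10 w 0.0533 F [-0.74  0.05 -4.49]
[[0.23,0.33,-2.87],[0.23,0.31,-2.88],[0.23,0.29,-2.88],[0.23,0.27,-2.88],[0.23,0.24,-2.88],[0.23,0.22,-2.88],[0.23,0.2,-2.89],[0.23,0.18,-2.89],[0.23,0.15,-2.89],[0.23,0.13,-2.89]] [np.float64(0.45), np.float64(0.45), np.float64(0.45), np.float64(0.45), np.float64(0.45), np.float64(0.45), np.float64(0.45), np.float64(0.45), np.float64(0.45), np.float64(0.45)]
joint6 -1.58
```

drive_tool --pt "0.1 0.33 -1.5" --pt "0.1 0.31 -2.9" --pt "0.2 0.29 -2.9" --pt "0.2 0.27 -2.9" --pt "0.2 0.24 -2.9" --pt "0.2 0.22 -2.9" --pt "0.2 0.2 -2.9" --pt "0.2 0.18 -2.9" --pt "0.2 0.15 -2.9" --pt "0.2 0.13 -2.5" --pt "0 0 -1" --pt "0 0 0" --roll '[0.45, 0.45, 0.45, 0.45, 0.45, 0.45, 0.45, 0.45, 0.45, 0.45, 0, 0]'

```text
time: 15.17
position: [0.4974, -0.3368, 0.1378]
ee_rot: [-0.449, 0.551, 0.467, 0.526]
ft_force: [-0.1, 0.4, -4.0]
width: 0.0535
```

```bash
python3 plan.py .4986 -.332 .045 -.16 8
```

```text
t 15.17 pos [ 0.4974 -0.3368  0.1378] x-axis [-0.043 -0.004 -0.999] d [ 0.0012  0.0048 -0.0928] roll 0.01 N 8 w 0.0535 F [-0.14  0.4  -3.99]
[[1.16,-0.05,0.07],[1.16,-0.05,0.07],[1.16,-0.05,0.07],[1.16,-0.05,0.07],[1.16,-0.05,0.07],[1.16,-0.05,0.07],[1.16,-0.05,0.07],[1.16,-0.05,0.07]] [np.float64(0.0), np.float64(0.0), np.float64(0.0), np.float64(0.0), np.float64(0.0), np.float64(0.0), np.float64(0.0), np.float64(0.0)]
joint6 -1.99
```

drive_tool --pt "1.2 0 0" --pt "1.3 0 0" --pt "1.3 0 0" --pt "1.3 0 0" --pt "1.3 0 0" --pt "1.0 0 0" --pt "0.8 0 0" --pt "0.4 0 0" --pt "0 0 0" --pt "0 0 0" --roll '[0, 0, 0, 0, 0, 0, 0, 0, 0, 0]'

```text
time: 16.0
position: [0.4939, -0.327, 0.0405]
ee_rot: [-0.449, 0.549, 0.471, 0.524]
ft_force: [0.6, -0.4, -4.3]
width: 0.0532
```

```bash
python3 plan.py .4986 -.332 .032 -.16 1
```

```text
t 16.0 pos [ 0.4939 -0.327   0.0405] x-axis [-0.048  0.001 -0.999] d [ 0.0047 -0.005  -0.0085] roll 0.37 N 1 w 0.0532 F [ 0.6  -0.37 -4.27]
[[0.83,-0.58,-0.42]] [np.float64(0.37)]
joint6 -1.98
```

drive_tool --pt "0.4 0 0" --pt "0.3 0 0" --pt "0 0 0" --roll '[0, 0, 0]'

```text
time: 16.25
position: [0.4948, -0.3275, 0.0344]
ee_rot: [-0.45, 0.549, 0.47, 0.525]
ft_force: [-0.3, 0.5, -5.4]
width: 0.053
```

drive_tool --pt "0.3 0 0" --roll '[0]'

```text
time: 16.33
position: [0.4953, -0.328, 0.0321]
ee_rot: [-0.45, 0.549, 0.47, 0.525]
ft_force: [-0.8, -1.3, -4.5]
width: 0.0531
```

drive_tool --pt "0.3 0 0" --roll '[0]'

```text
time: 16.42
position: [0.4948, -0.3281, 0.0302]
ee_rot: [-0.45, 0.549, 0.47, 0.524]
ft_force: [-12.0, 6.1, 31.3]
width: 0.0532
```

```bash
python3 feel4.py
```

```text
F [-4.55  2.11  7.3 ] sd [0.31 0.81 1.38]
E [ 6.100e-01 -5.605e+01 -1.930e+01  2.000e-02 -1.150e+00  1.300e-01]
P [ 0.4949 -0.3282  0.0302] [0. 0. 0.] 0.05312307829971623
```

Contact felt; releasing and retreating.

drive_tool --pt "0 0 0" --pt "0 0 0" --pt "0 0 0" --pt "0 0 0" --pt "0 0 0" --pt "0 0 0" --roll '[0, 0, 0, 0, 0, 0]' --fingers 1

```text
time: 17.12
position: [0.4972, -0.3302, 0.0327]
ee_rot: [-0.452, 0.548, 0.467, 0.525]
ft_force: [-0.5, 0.5, -0.2]
width: 0.0855
```

drive_tool --pt "-1 0 0" --pt "-2 0 0" --pt "-4 0 0" --pt "-4 0 0" --pt "-4 0 0" --pt "-2 4 0" --pt "0 4 0" --pt "0 4 0" --pt "0 4 0" --pt "0 2 0" --pt "0 0 0" --pt "0 0 0" --roll '[0, 0, 0, 0, 0, 0, 0, 0, 0, 0, 0, 0]'

```text
time: 18.12
position: [0.3256, -0.301, 0.2222]
ee_rot: [-0.456, 0.548, 0.465, 0.525]
ft_force: [0.8, 1.0, -0.2]
width: 0.0851
```

Run:
```python
from h import *
print(observe()['position'],observe()['width'])
a=snap('top','t3.png');b=snap('scene','s3.png')
cv2.imwrite('pics/end.png',cv2.hconcat([cv2.resize(a[:,:,::-1],(400,300)),cv2.resize(b[:,:,::-1],(400,300))]))
```

```text
[ 0.32558772 -0.30101611  0.22222527] 0.08510872648060265
```

View pics/end.png

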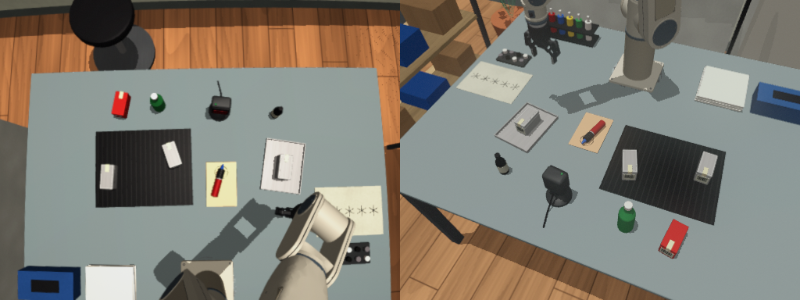

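The heavy tin stands in the tray near its middle ((284,168) in the left half). Both empty tins stand on the bib ((108,176) and (172,155)), and the arm is clear. Handing in.

```bash
python3 -c "
from station import *
close_job()"
```

```text
the job is handed in; nothing more can be done
```

The heavy tin was the middle one of the three on the bib. I held its label to the scanner, set it down in the tray and handed the job in at about 18 s of the 64 s allowed. `close_job()` gave no verdict.

- **Finding it:** the left tin weighed about 0.15 kg, so it was empty, and it went back on the bib. The middle one weighed about 0.46 kg. I did not lift the third tin, since only one can be heavy.
- **Scan:** I held the label still for about 2 s. From the measured positions, it was 101 mm from the window, within 1 mm of centre and square to it apart from the slight tilt noted below.
- **Final check:** the last pictures show the heavy tin upright near the tray's centre and the two empty tins standing on the bib. The bottles, pen machine and scanner look unmoved, and the open gripper is well clear. I judged upright and unmoved by eye and did not measure them.

Three things did not go exactly as planned:
- **Tool drift:** the tool drifted 5–10 mm on descents, and the first tin ended up about 10 mm from where it started, still well inside the bib.
- **Tool tilt:** the tool was tilted about 0.04 rad during the scan and 0.05 rad when I set the tin down.
- **Hard set-down:** the first tin was pressed onto the bib at up to about 70 N for a moment, measured at the wrist. That is under the 120 N wrist limit. It is over the 40 N limit on the arm and gripper body, but I took the contact to be through the held tin only.

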